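# Set the herb slicer's thickness dial to its index stud

### The arm

A 6-joint arm with a two-finger parallel gripper is mounted at the origin on the work surface. World frame = base frame: x ahead of the robot, y to its left, z up, the work surface at z = 0. Lengths are in m, angles in degrees, forces in N, time in s.
With the tool pointing down it reaches from about 0.225 to 0.725 m from the base axis. Payload 3.1 kg.
Tool frame: the origin (TCP) lies at the very end of the fingers, on their centre line; the grasp point (between the pads) lies 19 mm behind it; x points along the fingers, y is the direction in which the jaws open and shut, and the axes are right-handed (so a half turn about x gives the same grasp; the last joint's range is limited). The gripper opens to 85 mm and grips with 20 to 120 N. Pads are 22 mm wide; open, the fingers measure 114 mm over their backs; the gripper's body (76 mm by 85 mm) begins 54 mm behind the grasp point. The pads swing forward as they close: fully open they stand 13 mm farther back than shut.
Start: joints at [57.594, 2.75, 5.684, 92.934, 0, 82.678], TCP at [0.223, 0.475, 0.231] pointing down, gripper open.
Joint ranges: [-166.93, 166.93], [-56.73, 111.36], [-69.38, 81.34], [-121.58, 131.49], [-85.45, 84.26], [-180, 180]. Speed limits (degrees/s): [159.86, 159.86, 180, 180, 180, 180].

### API

Orientations are given as a 3x3 rotation matrix whose columns are the frame's x, y, z axes.
In Python, from bench import r gives the robot as it stands.
- The arm moves only by the shell command python3 -m pendant 'ROWS' [FORCE]. ROWS is JSON, a list of rows, each a list of 5 numbers: the shift along the tool's x, y, z in m, then the turn about the tool's x in degrees, then the opening in per cent of the stroke, from 0 (shut) to 100 (fully open). In form: [[x, y, z, spin, fingers], ...]. A call has exactly 8 rows; each row is the pose to reach, as a shift and turn from the pose commanded when the call began, along the tool's axes at that moment; what a row does not reach only later rows make up. A row lasts 1/10 s, in which the tool goes at most 50 mm and 8.59 degrees, less where a joint would pass 70% of its speed; a pose out of reach is approached as far as the arm can. A call with a gripper value outside its range is refused whole. The fingers move at their own pace and stop on an object; FORCE is the grip in N (left out, the last holds). Time passes only in rows, so rows that repeat a pose let the fingers close, or fill a call up. It gives the time, the measured TCP pose, the force and the opening at its end, in the units of the state.
- r.get_obs(): the state, without advancing time (a new reading comes with each control period).
- r.snapshot(name): name is "scene" or "top" or "wrist"; returns the picture (400x640x3 uint8, red, green, blue); there is no depth.
- r.camera_info(name): a dict with "K" (3x3 intrinsics, pixels), "R" (3x3) and "t" (3): a world point X has camera coordinates R X + t; the wrist camera has in their place "hand_eye" (4x4, takes a point from camera to tool coordinates, whose origin is the TCP and whose axes are the tool frame's). Camera axes: x right, y down, z forward; pixel columns grow to the right and rows downward; lengths in m; the calibration is good to about 2 mm. A picture is of the moment at which its call begins: read the wrist's pose just before it. camera_info takes no time and is no camera call.
- r.hand_in(): hands the job in, once; it reports no verdict.
The state is a dict: "time": time; "joint_positions": joint angles; "dq": joint speeds; "joint_efforts": joint torques, N m; "eef_pos": TCP position; "eef_rot": TCP orientation; "ft_force": force on the tool from outside, world axes, zero at the start; "wrist_torque": the same for the moment, N m; "grip_width": finger opening in m.
Only numpy, scipy, OpenCV 4.12 (cv2) and the standard library are available. Lean on these libraries where they do the work, as an engineer would, in place of code of your own. Each camera call takes 0.05 s, during which the arm holds its last target. There are 200 camera calls.

### The job

Set the slice thickness on the herb slicer: turn the black press-to-turn dial until its pointer aims at the steel stud that stands proud on the rim around it. The dial turns only while it is pressed down, so never force it while it is locked; then let it spring fully back up so that it locks in that notch, and leave everything else on the slicer and the table where it is.

Things in the scene. Friction and masses are not known exactly. Their poses are not given: they have to be found in the camera images.
- dial: The black dial, upright axis: flange 52 mm across; on it an upright grip bar 44 mm long (local x), 16 mm thick (local y), 52 mm tall. Pointer: one finger sticking out of the flange along local +x to 40 mm from the axis; a white line runs over it and over that half of the grip's top. Origin on the axis, level with the deck while the dial is up; rotation about z (counterclockwise +) is the dial's angle.
- dial_grip (a point): Centre of the top of the dial's grip bar, on its axis; while the dial is up, 83 mm above the slicer's deck and 52 mm above the top of the bezel. Same axes as the dial.
- dial_aim (a point): Where the pointer aims: a point fixed to the dial, 52 mm from its axis along the pointer, level with the top of the bezel (31 mm above the deck) while the dial is up.
- dial_stem (a joint): How far the dial is pressed down (m): 0 up, 0.012 at the bottom; spring about 4 N at the top, 11 N at the bottom. Up, the pointer finger is locked between rounded bezel teeth in one of 12 notches (every 30 degrees, about 2 degrees of play). Pressed 9 mm or more, it passes under the teeth and turns easily (under 0.1 N m). Let go near a notch, it springs up and centres itself there.
- dial_base: Round aluminium bezel fixed on the slicer's deck, 124 mm outer diameter, 31 mm tall, 12 short teeth pointing inwards; origin on the dial's axis at deck level; +x is the direction of the notch where the pointer starts. Stops allow 160 degrees of turn to either side of that, so the stud is reached the shorter way round. More than about 2.5 N m on the locked dial damages the teeth.
- index_stud: The index: the only steel stud standing proud on top of the bezel, 12 mm across, 11 mm tall (top 42 mm above the deck), 52 mm from the axis, in line with a notch 90, 120 or 150 degrees to either side of the starting one. Origin at the centre of its underside. The five other fastenings are flat slotted screws, 8 mm across and 2 mm tall, which mean nothing.
- slicer: Bench herb slicer, fixed: white base 240 mm (x) by 460 mm (y), deck 65 mm above the table; origin at the centre of its underside. Dial on the deck near the -y end (about y = -125 mm); a black knife wheel of 176 mm diameter stands upright at y = +165 mm, its guard's top 226 mm above the table. Nothing near the dial is taller than the dial.
- press_weight: small brass weight standing on the slicer's deck, 40 mm across, 34 mm tall; origin at the centre of its underside. Bystander.
- sample_dish: low white ceramic dish standing on the slicer's deck, 64 mm across, 18 mm tall; origin under its centre. Bystander.
- brush: hand brush, 170 mm long, lying on the table at the -y side; bystander.
- herb_jar: amber jar, 70 mm across, 110 mm tall, on the table; origin under its centre. Bystander.
- reagent: white bottle, 56 mm across, 130 mm tall, on the table; origin under its centre. Bystander.
- mortar: white ceramic bowl, 110 mm across, 70 mm tall, on the table; origin under its centre. Bystander.
- spatula: metal spatula, 200 mm long, lying on the table at the +y side; bystander.

How it is judged (in metres and radians):
At the end, for the whole second after the job is handed in: The pointer aims at the index stud (aim point within 6 mm of the stud's centre in plan, 52 mm from the axis), the dial has sprung back up to within 2 mm of its top position, and every loose bystander is within 30 mm of where it began (horizontal distance between dial_aim and index_stud below 0.006 m and value of joint dial_stem below 0.002 m and distance of each of press_weight, sample_dish, brush, herb_jar, reagent, mortar, spatula from where it was at the start of the episode below 0.03 m); the robot touches nothing.
It fails at once if the dial is forced against its teeth while it is locked (contact force between dial and dial_base above 80 N).
It fails at once if a loose bystander is pushed more than 50 mm away or knocked off its place (distance of any of press_weight, sample_dish, brush, herb_jar, reagent, mortar, spatula from where it was at the start of the episode above 0.05 m).
It also fails if it takes over 48 s, if anything falls off the work surface, if the arm or the gripper's body presses on something with over 40 N, if the wrist force passes 120 N, or if a joint passes its speed limit or range.

## Working session

There is one attempt and no reset: what is moved stays moved. The work goes in short steps, Python scripts to look and compute and a shell command to move; the robot and the scene stay as the last step left them, time stands still between calls to the robot, and variables do not carry over. Pictures are saved under pics/ and viewed, about 8 in all and at most 12, crops included, and the job is handed in when it is done.

```bash
mkdir -p pics; ls
python3 - <<'E'
from bench import r
import cv2,numpy as np
o=r.get_obs();print(o['time'],o['eef_pos'],np.round(o['eef_rot'],3),o['grip_width'])
for n in('scene','top'):
    im=r.snapshot(n);cv2.imwrite(f'pics/{n}0.png',im[:,:,::-1]);c=r.camera_info(n);print(n,{k:np.round(v,4).tolist() for k,v in c.items() if k in'KRt'})
print(r.camera_info('wrist'))
E
```

```text
pics
0.0 [0.22224739 0.47495189 0.2301117 ] [[-0.001  0.424  0.906]
 [-0.002  0.906 -0.424]
 [-1.    -0.002 -0.   ]] 0.08512327431354147
scene {'K': [[494.8125, 0.0, 320.9843], [0.0, 494.8125, 200.9548], [0.0, 0.0, 1.0]], 'R': [[-0.3718, 0.9283, -0.0094], [0.5265, 0.2025, -0.8257], [-0.7646, -0.312, -0.564]], 't': [0.1819, -0.1897, 2.1993]}
top {'K': [[362.8725, 0.0, 319.6701], [0.0, 362.8725, 201.894], [0.0, 0.0, 1.0]], 'R': [[-0.0034, -0.9997, 0.0231], [-0.9924, 0.0005, -0.1233], [0.1233, -0.0233, -0.9921]], 't': [0.0146, 0.5122, 1.1294]}
{'K': array([[328.61975016,   0.        , 322.07233127],
       [  0.        , 328.61975016, 201.3071293 ],
       [  0.        ,   0.        ,   1.        ]]), 'hand_eye': array([[-9.50352711e-05, -2.82251723e-01,  9.59340375e-01,
        -1.43565537e-01],
       [ 9.99999877e-01, -4.93030324e-04, -4.59934764e-05,
         3.67024910e-05],
       [ 4.85965635e-04,  9.59340253e-01,  2.82251735e-01,
        -7.14082261e-02],
       [ 0.00000000e+00,  0.00000000e+00,  0.00000000e+00,
         1.00000000e+00]])}
```

View pics/top0.png

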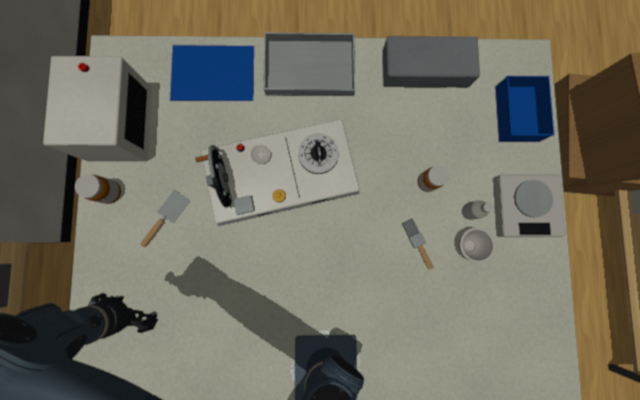

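Top view: the slicer is at about (280,172) and the dial's bezel is centred at about (319,153). I'll compute positions and view a zoomed crop.

```bash
cat > h.py <<'E'
from bench import r
import numpy as np,cv2
def ray(name,uv,z,pose=None):
    c=r.camera_info(name);d=np.linalg.solve(c['K'],[*uv,1.])
    if name=='wrist':
        H=c['hand_eye'];p,R=pose;o=R@H[:3,3]+p;d=R@H[:3,:3]@d
    else:
        o=-c['R'].T@c['t'];d=c['R'].T@d
    return o+d*(z-o[2])/d[2]
E
python3 - <<'E'
from h import *
for uv,z in(((319,153),.096),((319,151),.148),((213,180),.2),((279,196),.09),((261,155),.08)):print(uv,ray('top',uv,z))
im=cv2.imread('pics/top0.png')[120:190,270:370];a=cv2.resize(im,None,fx=6,fy=6,interpolation=cv2.INTER_CUBIC)
cv2.imwrite('pics/c.png',a)
E
```

```text
(319, 153) [0.65558822 0.0166446  0.096     ]
(319, 151) [0.64788757 0.0177742  0.148     ]
(213, 180) [0.55177856 0.30896267 0.2       ]
(279, 196) [0.52308795 0.13836735 0.09      ]
(261, 155) [0.65295813 0.19631888 0.08      ]
```

View pics/c.png

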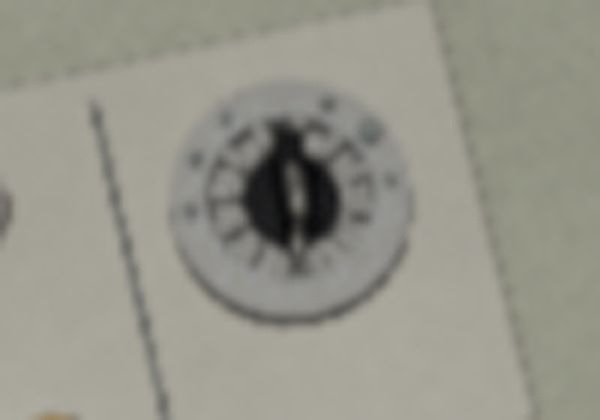

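```bash
python3 -m pendant '[[-0.03,-0.015,0.035,0,100],[-0.04,-0.03,0.07,0,100],[-0.04,-0.045,0.11,0,100],[-0.04,-0.06,0.15,0,100],[-0.04,-0.075,0.19,0,100],[-0.04,-0.09,0.225,0,100],[-0.04,-0.105,0.26,0,100],[-0.04,-0.12,0.3,0,100]]'
python3 -m pendant '[[0,-0.015,0.035,0,100],[0,-0.03,0.07,0,100],[0,-0.045,0.11,0,100],[0,-0.06,0.15,0,100],[0,-0.075,0.19,0,100],[0,-0.09,0.225,0,100],[0.01,-0.105,0.26,0,100],[0.02,-0.115,0.284,0,100]]'
python3 - <<'E'
from h import *
o=r.get_obs();im=r.snapshot('wrist');cv2.imwrite('pics/w1.png',im[:,:,::-1])
np.savez('w1.npz',p=o['eef_pos'],R=o['eef_rot']);print(o['eef_pos'],np.round(o['eef_rot'],3),np.round(o['joint_positions'],1),o['ft_force'])
E
```

```text
time: 0.9
eef_pos: [0.4438, 0.2384, 0.2709]
eef_rot: [[-0.001, 0.423, 0.906], [0.0, 0.906, -0.423], [-1.0, -0.0, -0.001]]
ft_force: [-0.3, 0.5, 0.1]
grip_width: 0.0854
time: 1.7
eef_pos: [0.6532, 0.0126, 0.25]
eef_rot: [[-0.0, 0.426, 0.905], [-0.0, 0.905, -0.426], [-1.0, -0.001, -0.0]]
ft_force: [-0.0, 0.7, 0.1]
grip_width: 0.0852
[0.65323264 0.01263248 0.25004886] [[-0.     0.426  0.905]
 [-0.     0.905 -0.426]
 [-1.    -0.001 -0.   ]] [-4.8 23.6 32.4 98.8 -0.  20.4] [-0.02214473  0.67855342  0.133089  ]
```

View pics/w1.png

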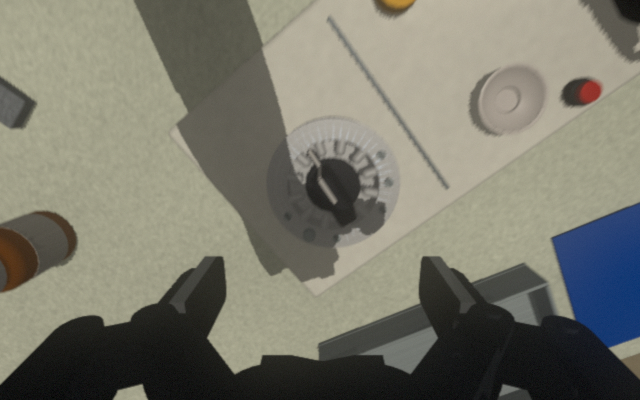

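The dial is at about (333,183), with the pointer toward the upper left at (310,155); the far side is in the arm's shadow. I'll enlarge the crop with the contrast raised.

Run:
```python
import cv2,numpy as np
a=cv2.imread('pics/w1.png')[105:260,250:420]
a=(255*(a/255.)**.6).astype('uint8')
cv2.imwrite('pics/w1c.png',cv2.resize(a,None,fx=3.8,fy=3.8,interpolation=cv2.INTER_CUBIC))
```

```text
(no output)
```

View pics/w1c.png

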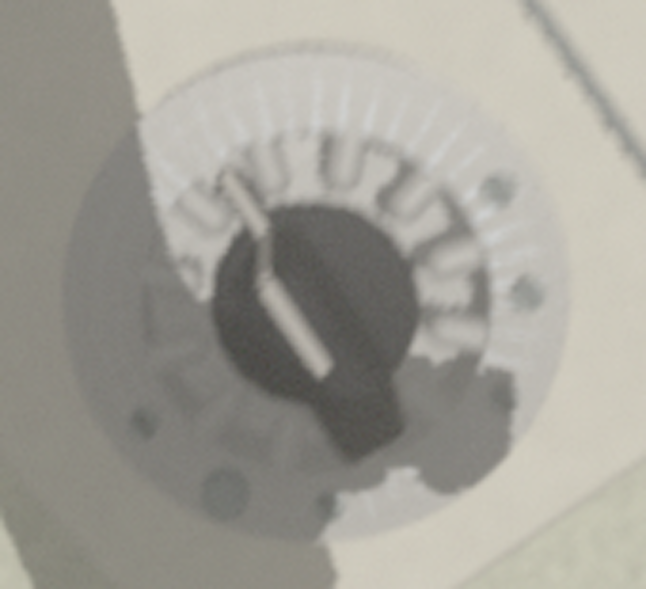

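Run:
```python
from h import *
d=np.load('w1.npz');P=(d['p'],d['R'])
f=lambda c,z:ray('wrist',(250+c[0]/3.8,105+c[1]/3.8),z,P)
C=f((316,292),.096);G=f((325,370),.148);E_=f((262,285),.148);S=f((225,492),.107);T=f((224,173),.090)
for n,v in dict(C=C,G=G,E=E_,S=S,T=T).items():print(n,v.round(4))
ang=lambda v:np.degrees(np.arctan2(v[1],v[0]))
print('edges',[f(c,.096).round(4) for c in((62,292),(570,292),(316,40),(316,545))])
scr=[f(c,.098) for c in((497,190),(526,292),(500,395),(327,503),(145,423))]
for s in scr+[S,T]:print(np.linalg.norm((s-G)[:2]),ang(s-G),np.linalg.norm((s-C)[:2]),ang(s-C))
print('gripdir',ang(E_-G),np.linalg.norm(E_-G))
# slicer separator
a=f((530,5),.065);b=ray('wrist',(447,187),.065,P);a=ray('wrist',(330,17),.065,P);print('slicer x axis',ang(a-b),ang(b-a))
```

```text
C [0.6551 0.023  0.096 ]
G [0.6592 0.0214 0.148 ]
E [0.6376 0.0173 0.148 ]
S [ 0.689  -0.0176  0.107 ]
T [0.6201 0.0148 0.09  ]
edges [array([ 0.6287, -0.0331,  0.096 ]), array([0.6816, 0.0791, 0.096 ]), array([0.601 , 0.0479, 0.096 ]), array([ 0.7162, -0.005 ,  0.096 ])]
0.05167888138222865 99.75678177008314 0.049488917917068304 95.42574553509755
0.050859307499332096 70.27287516976268 0.050860130149273514 65.30906569182477
0.05040498134019525 39.722867234494096 0.052621988621101276 35.487428260529136
0.05034859033805254 -21.768403285153063 0.054753321064373854 -21.802990823029056
0.05150012982034084 -81.33066802569137 0.05389285734781943 -77.3077087334828
0.049080363982387194 -52.58653406742995 0.05292698656373388 -50.173678145742116
0.03964695878261185 -170.44443021163815 0.035976210550575434 -166.74998679133057
gripdir -169.3877087554574 0.022004019583096685
slicer x axis -167.40977480562145 12.590225194378554
```

Measurements agree: axis at (0.659, 0.0214), pointer at about -170.5° (39.6 mm, expected 40), stud at about -51° (49–53 mm). So the turn is +120° CCW, which is spin -120°. Next I align the jaws (spin -34.7°), go lower and take a check picture.

```bash
python3 -m pendant '[[0,0.005,0.0015,-8,45],[0,0.0104,0.0015,-16,45],[0.01,0.0104,0.0015,-24,45],[0.025,0.0104,0.0015,-32,45],[0.04,0.0104,0.0015,-34.7,45],[0.05,0.0104,0.0015,-34.7,45],[0.05,0.0104,0.0015,-34.7,45],[0.05,0.0104,0.0015,-34.7,45]]' 40
python3 - <<'E'
from h import *
o=r.get_obs();im=r.snapshot('wrist')
p,R=o['eef_pos'],o['eef_rot'];np.savez('w2.npz',p=p,R=R);print(np.degrees(np.arctan2(R[1,1],R[0,1])))
a=(255*(im[:,:,::-1]/255.)**.6).astype('uint8')
cv2.imwrite('pics/w2c.png',cv2.resize(a[100:330,170:470],None,fx=2.5,fy=2.5,interpolation=cv2.INTER_CUBIC))
E
```

```text
time: 2.55
eef_pos: [0.6574, 0.0239, 0.2011]
eef_rot: [[-0.001, -0.166, 0.986], [0.0, 0.986, 0.166], [-1.0, 0.0, -0.001]]
ft_force: [0.0, 0.1, -0.0]
grip_width: 0.0387
99.57732177503004
```

View pics/w2c.png

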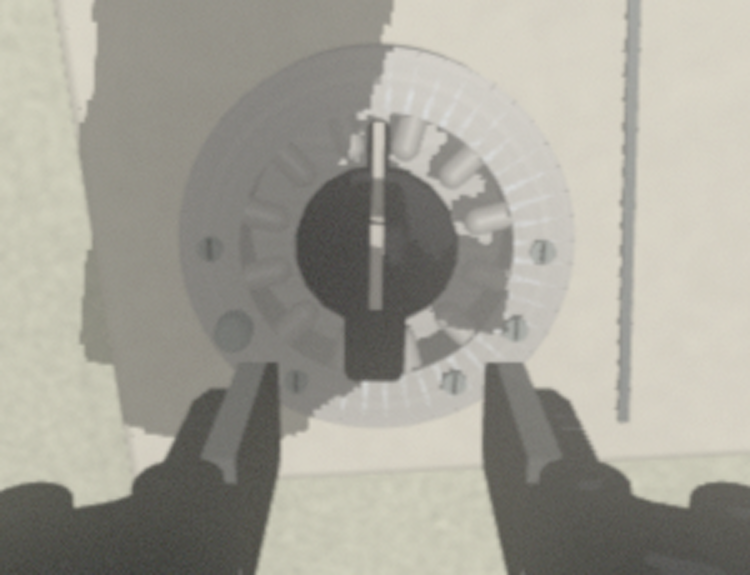

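Close view: pointer line is upright at x≈376–378 (crop), its grip centre end at (375.5,309), the stud at (234,331) lower left, and five slotted screws. Next I compute the offset.

Run:
```python
from h import *
d=np.load('w2.npz');p,R=d['p'],d['R']
f=lambda c,z:ray('wrist',(170+c[0]/2.5,100+c[1]/2.5),z,(p,R))
G=f((375.5,309),.148);T=f((378,122),.09);S=f((234,331),.107);B=[f(c,.096) for c in((179,240),(575,240),(380,44),(380,428))]
sc=[f(c,.098) for c in((209,248),(296,382),(453,381),(515,327),(542,251))]
ang=lambda v:np.degrees(np.arctan2(v[1],v[0]))
print('G',G,'bezel',(B[0]+B[1])/2,(B[2]+B[3])/2)
for n,v in(('tip',T),('stud',S),*(('s',s) for s in sc)):print(n,np.linalg.norm((v-G)[:2]),ang(v-G))
print('tool shift',R.T@(G-p), 'actual p',p)
```

```text
G [0.65875387 0.02280364 0.148     ] bezel [0.65489658 0.02235909 0.096     ] [0.65766754 0.02377845 0.096     ]
tip 0.0400052217369673 -171.2039674130856
stud 0.04948663258586507 -53.5845736322694
s 0.052310819242188035 -82.46513904075573
s 0.051227846559368725 -21.495848977368944
s 0.05024212331158127 39.49516776549555
s 0.0508708420590169 70.65494510581594
s 0.05181431743428401 100.49972354129504
tool shift [ 0.05311963 -0.00136978  0.00122643] actual p [0.65736055 0.02394702 0.20112087]
```

```bash
python3 -m pendant '[[0.02,-0.0014,0.0012,0,45],[0.045,-0.0014,0.0012,0,45],[0.065,-0.0014,0.0012,0,45],[0.08,-0.0014,0.0012,0,45],[0.088,-0.0014,0.0012,0,45],[0.088,-0.0014,0.0012,0,45],[0.088,-0.0014,0.0012,0,45],[0.088,-0.0014,0.0012,0,45]]' 30
python3 -m pendant '[[0,0,0,0,35],[0,0,0,0,28],[0,0,0,0,23],[0,0,0,0,20],[0,0,0,0,17],[0,0,0,0,10],[0,0,0,0,10],[0,0,0,0,10]]' 30
```

```text
time: 3.4
eef_pos: [0.6601, 0.0226, 0.115]
eef_rot: [[0.003, -0.167, 0.986], [-0.0, 0.986, 0.167], [-1.0, -0.001, 0.003]]
ft_force: [0.3, 0.9, -0.4]
grip_width: 0.0388
time: 4.2
eef_pos: [0.6591, 0.0227, 0.1135]
eef_rot: [[0.0, -0.167, 0.986], [0.0, 0.986, 0.167], [-1.0, 0.0, 0.0]]
ft_force: [-0.7, 0.3, 0.9]
grip_width: 0.0159
```

Gripped (15.9 mm, negligible side force). Pressing down.

```bash
python3 -m pendant '[[0,0,0,0,0],[0,0,0,0,0],[0.003,0,0,0,0],[0.006,0,0,0,0],[0.009,0,0,0,0],[0.0115,0,0,0,0],[0.0115,0,0,0,0],[0.0115,0,0,0,0]]' 60
```

```text
time: 5.0
eef_pos: [0.6592, 0.0227, 0.1041]
eef_rot: [[0.002, -0.167, 0.986], [-0.0, 0.986, 0.167], [-1.0, -0.0, 0.002]]
ft_force: [-2.3, 0.7, 8.8]
grip_width: 0.0152
```

```bash
python3 -m pendant '[[0.001,0,0,0,0],[0.0015,0,0,0,0],[0.0015,0,0,0,0],[0.0015,0,0,0,0],[0.0015,0,0,0,0],[0.0015,0,0,0,0],[0.0015,0,0,0,0],[0.0015,0,0,0,0]]' 60
```

```text
time: 5.8
eef_pos: [0.6592, 0.0227, 0.1029]
eef_rot: [[0.002, -0.167, 0.986], [-0.0, 0.986, 0.167], [-1.0, -0.0, 0.002]]
ft_force: [-4.0, 0.7, 9.7]
grip_width: 0.0153
```

```bash
python3 -m pendant '[[0.001,0,0,0,0],[0.001,0,0,0,0],[0.001,0,0,0,0],[0.001,0,0,-1,0],[0.001,0,0,-2,0],[0.001,0,0,-3,0],[0.001,0,0,-4,0],[0.001,0,0,-5,0]]' 60; python3 -c "
from h import *
o=r.get_obs();R=o['eef_rot'];print(o['wrist_torque'],np.degrees(np.arctan2(R[1,1],R[0,1])))"
```

```text
time: 6.6
eef_pos: [0.6592, 0.0229, 0.1021]
eef_rot: [[0.002, -0.253, 0.967], [0.0, 0.967, 0.253], [-1.0, -0.0, 0.002]]
ft_force: [-4.0, 1.8, 10.4]
grip_width: 0.0152
[ 0.19841784  1.05153733 -0.01898621] 104.66237693304164
```

Turns freely (torque 0.02 N·m). Continuing: 115° left.

```bash
T(){ python3 -c "
from h import *
o=r.get_obs();R=o['eef_rot'];print(o['wrist_torque'],np.degrees(np.arctan2(R[1,1],R[0,1])))"; }
python3 -m pendant '[[0,0,0,-3,0],[0,0,0,-7,0],[0,0,0,-12,0],[0,0,0,-17,0],[0,0,0,-22,0],[0,0,0,-27,0],[0,0,0,-32,0],[0,0,0,-37,0]]' 60;T
```

```text
time: 7.4
eef_pos: [0.6585, 0.0238, 0.1018]
eef_rot: [[0.0, -0.787, 0.618], [0.002, 0.618, 0.787], [-1.0, 0.001, 0.002]]
ft_force: [-4.7, 2.8, 10.8]
grip_width: 0.0152
[ 0.54964835  1.28617999 -0.01583915] 141.8603907376291
```

```bash
T(){ python3 -c "
from h import *
o=r.get_obs();R=o['eef_rot'];print(o['wrist_torque'],np.degrees(np.arctan2(R[1,1],R[0,1])))"; }
python3 -m pendant '[[0,0,0,-5,0],[0,0,0,-10,0],[0,0,0,-15,0],[0,0,0,-20,0],[0,0,0,-25,0],[0,0,0,-30,0],[0,0,0,-35,0],[0,0,0,-40,0]]' 60;T
python3 -m pendant '[[0,0,0,-5,0],[0,0,0,-10,0],[0,0,0,-15,0],[0,0,0,-20,0],[0,0,0,-25,0],[0,0,0,-30,0],[0,0,0,-35,0],[0,0,0,-38,0]]' 60;T
```

```text
time: 8.2
eef_pos: [0.6575, 0.0241, 0.1015]
eef_rot: [[-0.002, -0.999, -0.033], [0.002, -0.033, 0.999], [-1.0, 0.002, 0.002]]
ft_force: [-8.0, 2.5, 11.7]
grip_width: 0.015
[ 0.65032376  1.79270176 -0.0299671 ] -178.13083832630346
time: 9.0
eef_pos: [0.6564, 0.0237, 0.1015]
eef_rot: [[-0.004, -0.768, -0.64], [0.002, -0.64, 0.768], [-1.0, 0.002, 0.004]]
ft_force: [-9.4, 2.1, 12.2]
grip_width: 0.0153
[ 0.4474419   2.22199764 -0.05083992] -140.18929012749126
```

```bash
python3 -m pendant '[[0,0.0008,0.0007,0,0],[0,0.0015,0.0013,0,0],[0,0.0015,0.0013,0,0],[-0.003,0.0015,0.0013,0,0],[-0.006,0.0015,0.0013,0,0],[-0.009,0.0015,0.0013,0,0],[-0.011,0.0015,0.0013,0,0],[-0.011,0.0015,0.0013,0,0]]' 60;python3 -c "
from h import *
o=r.get_obs();R=o['eef_rot'];print(o['wrist_torque'],np.degrees(np.arctan2(R[1,1],R[0,1])))"
```

```text
time: 9.8
eef_pos: [0.6561, 0.0237, 0.1113]
eef_rot: [[-0.001, -0.77, -0.638], [0.002, -0.638, 0.77], [-1.0, -0.0, 0.002]]
ft_force: [-4.3, 1.8, 6.1]
grip_width: 0.0154
[0.44518367 0.90718924 0.00753929] -140.3364170405539
```

Rising normally with almost no torque. Now I raise a bit more, then open to about 40 mm and retreat up.

```bash
python3 -m pendant '[[-0.001,0,0,0,0],[-0.002,0,0,0,0],[-0.002,0,0,0,10],[-0.002,0,0,0,25],[-0.002,0,0,0,45],[-0.002,0,0,0,45],[-0.002,0,0,0,45],[-0.002,0,0,0,45]]' 30
python3 -m pendant '[[-0.01,0,0,0,45],[-0.025,0,0,0,45],[-0.045,0,0,0,45],[-0.065,0,0,0,45],[-0.085,0,0,0,45],[-0.1,0,0,0,45],[-0.1,0,0,0,45],[-0.1,0,0,0,45]]'
python3 - <<'E'
from h import *
o=r.get_obs();im=r.snapshot('wrist')
p,R=o['eef_pos'],o['eef_rot'];np.savez('w3.npz',p=p,R=R)
a=(255*(im[:,:,::-1]/255.)**.6).astype('uint8')
cv2.imwrite('pics/w3c.png',cv2.resize(a[80:310,170:470],None,fx=2.5,fy=2.5,interpolation=cv2.INTER_CUBIC))
t=r.snapshot('top');cv2.imwrite('pics/top3.png',t[:,:,::-1])
E
```

```text
time: 10.6
eef_pos: [0.6572, 0.0224, 0.1119]
eef_rot: [[-0.0, -0.771, -0.637], [-0.0, -0.637, 0.771], [-1.0, 0.0, -0.0]]
ft_force: [-0.1, -0.2, 0.4]
grip_width: 0.0384
time: 11.4
eef_pos: [0.6577, 0.0227, 0.2137]
eef_rot: [[0.003, -0.77, -0.638], [-0.0, -0.638, 0.77], [-1.0, -0.002, -0.002]]
ft_force: [-0.3, 0.5, -0.6]
grip_width: 0.0385
```

View pics/w3c.png

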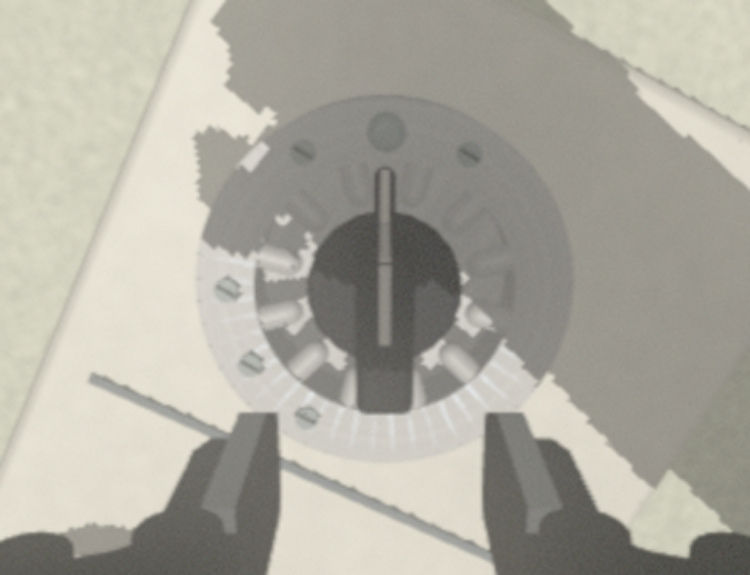

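The pointer line (x≈385) runs straight at the stud (386,131), and the finger sits between two teeth. A numeric check of height and bystanders follows.

Run:
```python
from h import *
d=np.load('w3.npz');P=(d['p'],d['R'])
f=lambda c,z:ray('wrist',(170+c[0]/2.5,80+c[1]/2.5),z,P)
ang=lambda v:np.degrees(np.arctan2(v[1],v[0]))
S=f((386,131),.107)
for dz in(0,.012):
    G=f((385,345),.148-dz);E_=f((385,264),.148-dz);T=f((385,169),.09-dz)
    print(dz,'G',G,'half',np.linalg.norm(E_-G),'tip',np.linalg.norm((T-G)[:2]),ang(T-G),'stud',np.linalg.norm((S-G)[:2]),ang(S-G))
a=cv2.imread('pics/top0.png');b=cv2.imread('pics/top3.png')
m=(cv2.absdiff(a,b).max(2)>60).astype('uint8')
n,_,st,ce=cv2.connectedComponentsWithStats(m)
print([s.tolist() for s in st[1:] if s[4]>12])
s=r.snapshot('scene');cv2.imwrite('pics/s3.png',s[:,:,::-1])
cv2.imwrite('pics/s3c.png',np.hstack([cv2.resize(b,None,fx=1.2,fy=1.2)]))
```

```text
0 G [0.65626713 0.02294126 0.148     ] half 0.022426835867299818 tip 0.04005692441152446 -50.61563911935864 stud 0.05344425811962745 -50.79648135895162
0.012 G [0.65356975 0.02612495 0.136     ] half 0.023712054179998693 tip 0.04275953835635781 -50.59683138785225 stud 0.05761632047214836 -50.719035352667284
[[299, 31, 10, 3, 23], [301, 42, 3, 10, 21], [306, 42, 6, 34, 91], [336, 42, 8, 47, 123], [348, 43, 2, 13, 21], [313, 71, 10, 3, 18], [305, 77, 4, 12, 27], [280, 96, 71, 113, 5670], [312, 142, 14, 19, 119], [274, 196, 78, 139, 8429], [165, 257, 108, 85, 3451], [21, 293, 141, 107, 7160], [0, 314, 20, 41, 631], [212, 342, 83, 58, 4139], [21, 347, 3, 11, 26], [357, 355, 5, 16, 62], [357, 383, 8, 17, 85], [311, 387, 32, 13, 335], [16, 392, 16, 8, 69]]
```

View pics/s3c.png

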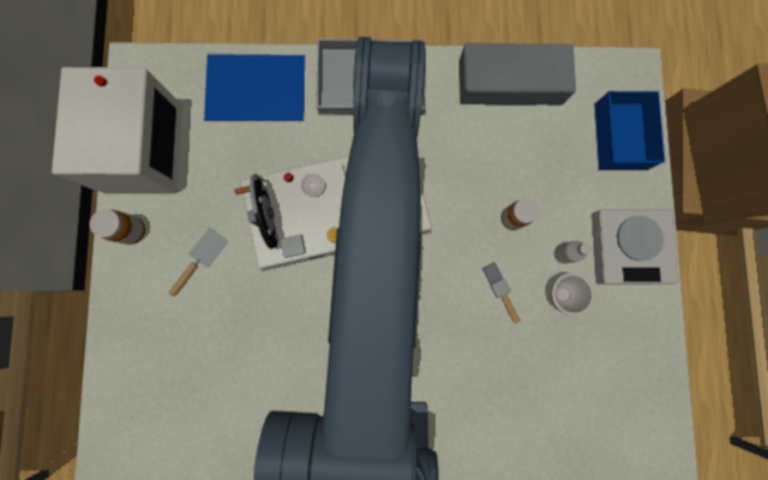

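The dial-up hypothesis fits: tip at 40.1 mm, half grip 22.4 mm, and 0.2° off the stud. A fully pressed dial would read 42.8 and 23.7 mm. Bystanders have not moved, and the gripper is clear.

```bash
python3 -c "
from bench import r
print(r.get_obs()['ft_force'],r.hand_in())"
```

```text
the job is handed in; nothing more can be done
[-0.44887129  0.45001232  0.24404922] None
```

I gripped the dial, pressed it about 11–12 mm and turned it 120° counterclockwise to the steel stud. Then I let it rise, opened the jaws, backed straight up and handed in at about 11.5 s; the hand-in reported no verdict.

**Pointer:** the last wrist picture puts it at -50.6° against -50.8° for the stud, roughly 0.2 mm at the aim point. The finger sits between two teeth.

**Dial height:** I judged this from the picture only. The pointer tip at 40.1 mm and the half grip at 22.4 mm fit a dial that is fully up; fully pressed, they would read 42.8 and 23.7 mm. The picture cannot measure the 2 mm limit directly.

**Bystanders and contact:** comparing the top pictures from before and after shows changes only where the arm and its shadow are. The arm hides part of the slicer, but the weight and dish are visible and in place. The gripper was clear of everything, with wrist force under 1 N.

**Disagreements:**
- My estimates of the dial axis in x differed by about 3 mm (0.656 to 0.659 m). While turning, this gave a side force of up to about 9 N, which I eased by about 2 mm before release. The twisting moment on the dial stayed near 0.05 N·m or below.
- My estimates of the stud's distance from the axis ran from 49 to 53 mm, against the 52 mm given.

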